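# Turn the upside-down shoe rest over and drape it on the work bar

### The arm

A 6-joint arm with a two-finger parallel gripper is mounted at the origin on the work surface. World frame = base frame: x ahead of the robot, y to its left, z up, the work surface at z = 0. Lengths are in m, angles in degrees, forces in N, time in s.
With the tool pointing down it reaches from about 0.35 to 0.775 m from the base axis. Payload 7.3 kg.
Tool frame: the origin (TCP) lies at the very end of the fingers, on their centre line; the grasp point (between the pads) lies ctrl.hold_point_z behind it (ctrl.hold_point_z is the distance from the TCP to the grasp point, in m); z points along the fingers, y is the line along which they close (so a half turn about z gives the same grasp; the last joint's range is limited). The gripper opens to 92 mm and grips with 3 to 60 N. Pads are 19 mm wide; open, the fingers measure 130 mm over their backs; the gripper's body (75 mm by 190 mm) begins 47 mm behind the grasp point.
Start: joints at [-77.922, 19.595, 87.324, -0, 73.075, -8.365], TCP at [0.183, -0.492, 0.227] pointing down, gripper open.
Joint ranges: [-145.02, 145.02], [-44.19, 115.74], [2.07, 154.8], [-57.11, 237.11], [16.16, 152.29], [-177.93, 177.93]. Speed limits (degrees/s): [147.25, 147.25, 180, 180, 180, 180].

### API

Orientations are given as a 3x3 rotation matrix whose columns are the frame's x, y, z axes.
In Python, from station import ctrl, get_image, boxes_of, trace gives the robot as it stands.
- The arm moves only by the tool move_arm, never from a script. Its arguments are lists of equal length, an entry for each row: "turn": the turn, a rotation vector about the tool's x, y, z as a fraction of full scale, a list of three; "travel": the shift along the tool's x, y, z as a fraction of full scale, a list of three; "grip": the closure, from 0 (fully open) to 1 (shut). In form: {"turn": [[ax, ay, az], ...], "travel": [[x, y, z], ...], "grip": [grip, ...]}. A call has 1 to 10 rows; each row is the pose to reach, as a shift and turn from the pose commanded when the call began, along the tool's axes at that moment; what a row does not reach only later rows make up. Full scale, the value 1, is 0.12 m for a shift and pi/2 rad for a turn. A row lasts 1/12 s, in which the tool goes at most 41.7 mm and 7.16 degrees, less where a joint would pass 70% of its speed; a pose out of reach is approached as far as the arm can. A call with a number of a shift or a turn outside -1 to 1 is refused whole. A call with a gripper value outside its range is refused whole. The fingers move at their own pace and stop on an object; "newtons" is the grip in N (left out, the last holds). Time passes only in rows, so rows that repeat a pose let the fingers close. It gives the time, the measured TCP pose, the force, the opening and the grip force at its end, in the units of the state.
- ctrl.read_state(): the state, without advancing time (a new reading comes with each control period).
- get_image(name): name is "scene" or "top"; returns a dict with "color" (480x640x3 uint8, red, green, blue), "z_map" (480x640 float32, m along the optical axis (not along the pixel's ray), 0 where there is no reading), "vertical_fov" (degrees; the focal length in pixels is half the picture's height over the tangent of half this angle, whatever the lens; pixels are square), "cx", "cy" (the principal point, pixels), "rvec" (rotation vector, rad) and "tvec" (3), from world to camera coordinates, as OpenCV has them. Camera axes: x right, y down, z forward; pixel columns grow to the right and rows downward; lengths in m; the calibration is good to about 2 mm. A picture is of the moment at which its call begins.
- ctrl.close_job(): hands the job in; it is judged then, once.
Trained networks look in the newest picture that a camera, given by its name, has taken for a name from the list of things; names that differ only in an ending like _2 or _b are one class to them, and where a whole thing is asked for, a point or a joint stands for the part that bears it (a point fixed in the world has none). Each returns a list of dicts, best first, with "confidence" (0 to 1); they miss things now and then, are a little off and sometimes report something else, mostly with a low value. They report only what shows in the picture. A call takes as long as a camera call. They do not tell look-alikes from the thing itself.
- boxes_of(camera, thing): "bbox" ([left, top, right, bottom] in pixels, round what is visible of it).
- trace(camera, thing): "pixels" (480x640 bool, what is visible of it) and "bbox" ([left, top, right, bottom] in pixels, round what is visible of it).
The state is a dict: "time_s": time; "joints": joint angles; "qd": joint speeds; "joint_efforts": joint torques, N m; "position": TCP position; "eef_rot": TCP orientation; "contact_force": force on the tool from outside, world axes, zero at the start; "wrist_torque": the same for the moment, N m; "gripper_width": opening from 0.0 (shut) to 1.0 (fully open); "grasp_force": force on a finger pad.
Only numpy, scipy, OpenCV 4.12 (cv2) and the standard library are available. Lean on these libraries where they do the work, as an engineer would, in place of code of your own. Each camera call takes 0.05 s, during which the arm holds its last target. There are 200 camera calls.

### The job

The cork-padded shoe rest has been left upside down on the glueing bench. Turn it over, standing it on one of its ends on the bench and letting go so that you can take it another way, then lower it gently over the middle of the square steel work bar, pad upward and seated fully home, and let go of it. Leave the other things on the bench where they are.

Things in the scene. Friction and masses are not known exactly. Their poses are not given: they have to be found in the camera images.
- rest: Shoe rest: straight U-channel of aluminium, 100 mm long, 48 wide outside, 38 inside, with a cork pad flush on its floor; 70 mm high, 0.3 kg. Origin: centre of the pad's outer face; x along its length (ends alike), y across, z from pad to opening: pad 0-20 mm, floor 20-24, flanges (5 thick) 24-70. It starts lying on its pad, z up; draped, z points down. Can be gripped anywhere over its 48 mm width.
- rest_seat (a point): Centre of the inner face of the rest's channel floor, the face that sits on the bar; same axes as the rest
- bar: The work bar, fixed to the bench: a horizontal square steel tube 260 mm long, 30 x 30 mm, its top face 140 mm above the bench, on two posts (30 mm along the bar, 26 mm wide) 105 mm either side of its middle, each on a foot plate 50 x 110 x 10 mm. Origin: on the bench below the bar's middle; x along the bar, z up
- bar_top (a point): Centre of the bar's top face, 140 mm above the bench; x along the bar, z up
- offcut: Bystander: low channel of bare aluminium without a pad, 140 x 60 x 26 mm, opening up, lying near the middle of the bench; origin under its centre
- pot: Bystander: round glue pot, 150 mm across, 100 mm high; origin under its centre
- potlid: Bystander: the pot's flat round lid, 150 mm across, 22 mm high over its knob; origin under its centre
- sole: Bystander: black rubber shoe sole lying flat, 230 x 76 x 12 mm; origin near its centre
- last: Bystander: wooden shoe last, about 210 x 70 x 90 mm; origin under its centre
- brush: Bystander: glue brush with wooden handle lying flat; origin under its middle
- cleaner: Bystander: white bottle, 84 mm across, 160 mm high; origin under its centre
There are look-alikes about, which are no part of the job. What is shaped like the rest but green, red or yellow is not meant.

How it is judged (in metres and radians):
On the way:
1. the rest stands on one of its ends on the bench, let go ((angle between rest's own x axis and vertical below 0.15 rad or angle between rest's own x axis and vertical above 2.99 rad) and height (world z) of rest below 0.058 m and linear speed of rest below 0.03 m/s and contact force between each of the arm, the fingers and rest below 0.1 N), for 0.2 s.
At the end, for the whole second after the job is handed in: The rest sits still over the bar with its pad up (level within 4.5 degrees), along the bar, its channel floor on the bar's top face within 3 mm, its middle within 35 mm of the bar's middle along it, nobody holding it; every bystander within 40 mm of where it started (angle between rest's own z axis and vertical above 3.06 rad and angle between the x axis of rest and the x axis of bar, either way round below 0.17 rad and z of rest_seat in the frame of bar_top between -0.003 and 0.003 m and y of rest_seat in the frame of bar_top between -0.006 and 0.006 m and x of rest_seat in the frame of bar_top between -0.035 and 0.035 m and linear speed of rest below 0.02 m/s and distance of each of offcut, pot, potlid, sole, last, brush, cleaner from where it was at the start of the episode below 0.04 m); the robot touches nothing.
It fails at once if the rest is dropped or slammed onto the bar (still faster than 0.4 m/s when its floor comes within 4 mm of the bar's top, a fall of over 8 mm) (angle between rest's own z axis and vertical above 2.7 rad and linear speed of rest above 0.4 m/s and horizontal distance between rest_seat and bar_top below 0.13 m and y of rest_seat in the frame of bar_top between -0.02 and 0.02 m and z of rest_seat in the frame of bar_top between -0.02 and 0.004 m).
It fails at once if a bystander is pushed more than 40 mm or the glue pot, last or bottle is tipped (distance of any of offcut, pot, potlid, sole, last, brush, cleaner from where it was at the start of the episode above 0.04 m or angle between any of pot, last, cleaner's own z axis and vertical above 0.3 rad).
It also fails if it takes over 64 s, if anything falls off the work surface, if the arm or the gripper's body presses on something with over 40 N, if the wrist force passes 120 N, or if a joint passes its speed limit or range.

## Working session

There is one attempt and no reset: what is moved stays moved. The work goes in short steps, Python scripts to look and compute and a tool call to move; the robot and the scene stay as the last step left them, time stands still between calls to the robot, and variables do not carry over. Pictures are saved under pics/ and viewed, at most 10 in all, crops included, and the job is handed in when it is done.

Besides the shell and the picture viewer there is one more tool, called after "Emit:" as name(argument=value, ...) on one line, values as JSON. move_arm: Moves the arm, as the interface text tells. Its arguments: {"type":"object","properties":{"turn":{"type":"array"},"travel":{"type":"array"},"grip":{"type":"array"},"newtons":{"type":"number"}},"required":["turn","travel","grip"]}

```bash
mkdir -p pics; ls; cat > h.py <<'E'
import numpy as np, cv2
from station import ctrl, get_image, boxes_of, trace
def cloud(im):
    h,w=im["z_map"].shape
    f=h/2/np.tan(np.radians(im["vertical_fov"])/2)
    v,u=np.mgrid[:h,:w]; z=im["z_map"]
    P=np.stack([(u-im["cx"])/f*z,(v-im["cy"])/f*z,z],-1)
    R=cv2.Rodrigues(np.array(im["rvec"],float))[0]
    W=(P-np.array(im["tvec"],float).ravel())@R
    W[z<=0]=np.nan
    return W
E
python3 - <<'E'
from h import *
print(ctrl.hold_point_z, ctrl.read_state())
for c in("scene","top"):
    im=get_image(c); W=cloud(im); np.save(f"pics/{c}.npy",W)
    cv2.imwrite(f"pics/{c}0.png",im["color"][:,:,::-1])
    np.savez(f"pics/{c}.npz",c=im["color"],W=W)
    for t in("rest","bar","offcut","pot","potlid","sole","last","brush","cleaner"):
        for d in trace(c,t)[:4]:
            m=d["pixels"]; p=W[m]; p=p[~np.isnan(p[:,0])]
            print(c,t,round(d["confidence"],2),[int(x) for x in d["bbox"]],p.mean(0).round(3),np.percentile(p,2,axis=0).round(3),np.percentile(p,98,axis=0).round(3),im["color"][m].mean(0).round())
E
```

```text
pics
0.0188 {'time_s': 0.0, 'joints': array([-7.79220438e+01,  1.96353296e+01,  8.73760546e+01, -6.84567092e-04,
        7.30751289e+01, -8.36484886e+00]), 'qd': array([ 0.18137319, -0.04268409, -0.03033319, -0.03316334,  0.03770636,
       -0.03841909]), 'joint_efforts': array([ 6.93579950e-04, -4.31241381e+01, -2.44213593e+01,  7.19156535e-02,
        5.60371298e-02, -1.28886263e-04]), 'position': array([ 0.18330337, -0.49153224,  0.22606216]), 'eef_rot': array([[ 9.37020130e-01,  3.49275206e-01, -3.27120303e-04],
       [ 3.49275297e-01, -9.37018993e-01,  1.47412148e-03],
       [ 2.08356147e-04, -1.49553654e-03, -9.99998860e-01]]), 'contact_force': array([ 1.16321384, -0.1009617 ,  0.93854046]), 'wrist_torque': array([ 0.00070721, -0.00551845,  0.00057224]), 'grasp_force': 0.0, 'gripper_width': 0.9968803375579244}
scene rest 0.9 [193, 270, 233, 316] [ 0.478 -0.255  0.036] [ 0.433 -0.3    0.001] [ 0.513 -0.198  0.068] [94. 88. 84.]
scene rest 0.84 [160, 243, 189, 285] [ 0.322 -0.278  0.031] [ 0.262 -0.32  -0.003] [ 0.366 -0.225  0.067] [109.  37.  34.]
scene rest 0.75 [111, 307, 1
[... 2218 characters left out ...]
 138. 131.]
top pot 0.86 [289, 129, 341, 189] [0.792 0.033 0.037] [ 0.708 -0.036  0.001] [0.859 0.103 0.103] [83. 44. 26.]
top potlid 0.83 [374, 151, 421, 199] [ 0.745 -0.218  0.01 ] [ 0.679 -0.285  0.002] [ 0.813 -0.153  0.022] [49. 82. 57.]
top sole 0.74 [210, 169, 280, 198] [0.714 0.273 0.012] [0.678 0.167 0.006] [0.753 0.375 0.018] [21. 19. 17.]
top last 0.68 [136, 234, 203, 258] [0.516 0.499 0.052] [0.483 0.403 0.016] [0.546 0.6   0.089] [113.  83.  52.]
top brush 0.72 [299, 196, 359, 217] [0.639 0.013 0.018] [ 0.611 -0.093  0.011] [0.67  0.091 0.024] [97. 86. 74.]
top cleaner 0.62 [450, 183, 486, 217] [ 0.647 -0.404  0.104] [ 0.614 -0.445  0.012] [ 0.689 -0.378  0.163] [102.  98.  85.]
```

```bash
python3 - <<'E'
import cv2
a=cv2.imread("pics/scene0.png")[180:420,80:480];b=cv2.imread("pics/top0.png")[120:340,120:520]
cv2.imwrite("pics/a.png",cv2.resize(a,None,fx=2,fy=2));
cv2.imwrite("pics/b.png",cv2.resize(b,None,fx=2,fy=2));
E
python3 - <<'E'
from h import *
for c in("scene","top"):
    im=np.load(f"pics/{c}.npz");W=im["W"]
    for t,lo,hi,zr in(("rest",(.40,-.33),(.54,-.16),(.06,.08)),("bar",(.38,.04),(.64,.36),(.125,.155)),("foot",(.38,.04),(.64,.36),(.004,.02)),("offcut",(.34,-.07),(.53,.06),(.018,.04))):
        p=W.reshape(-1,3);col=im["c"].reshape(-1,3)
        k=(p[:,0]>lo[0])&(p[:,0]<hi[0])&(p[:,1]>lo[1])&(p[:,1]<hi[1])&(p[:,2]>zr[0])&(p[:,2]<zr[1])
        q=p[k]
        r=cv2.minAreaRect(q[:,:2].astype(np.float32)*1000)
        print(c,t,k.sum(),q.mean(0).round(4),r,np.median(q[:,2]).round(4))
E
```

```text
scene rest 207 [ 0.4737 -0.2512  0.0649] ((471.1471862792969, -247.64529418945312), (51.94321060180664, 103.2406997680664), 26.480321884155273) 0.0653
scene bar 781 [0.5132 0.1981 0.134 ] ((510.3014221191406, 204.553955078125), (260.0712585449219, 42.95032501220703), 69.8669204711914) 0.1351
scene foot 551 [0.521  0.1898 0.0082] ((509.0737609863281, 183.51824951171875), (258.5185546875, 283.44091796875), 0.6478197574615479) 0.0074
scene offcut 127 [ 0.4397 -0.0028  0.0216] ((433.9681396484375, -1.3134536743164062), (62.38815689086914, 142.47576904296875), 70.4624252319336) 0.0215
top rest 122 [ 0.4654 -0.2451  0.0697] ((465.4990234375, -245.4158172607422), (48.25615692138672, 99.00064086914062), 27.656972885131836) 0.0698
top bar 948 [0.5052 0.2068 0.1401] ((505.6330871582031, 207.5806884765625), (260.6622619628906, 30.081615447998047), 70.74785614013672) 0.14
top foot 1536 [0.5061 0.1983 0.0082] ((510.9630126953125, 199.6948699951172), (257.8714599609375, 319.17236328125), 0.09565769881010056) 0.0073
top offcut 121 [ 0.4297 -0.0008  0.0265] ((431.9578552246094, -0.5088729858398438), (59.98019027709961, 137.58749389648438), 70.75559997558594) 0.0267
```

View pics/a.png

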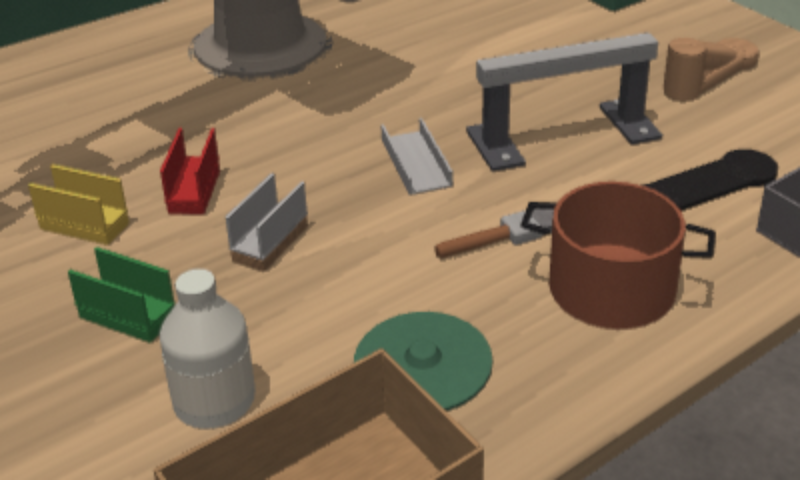

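View pics/b.png

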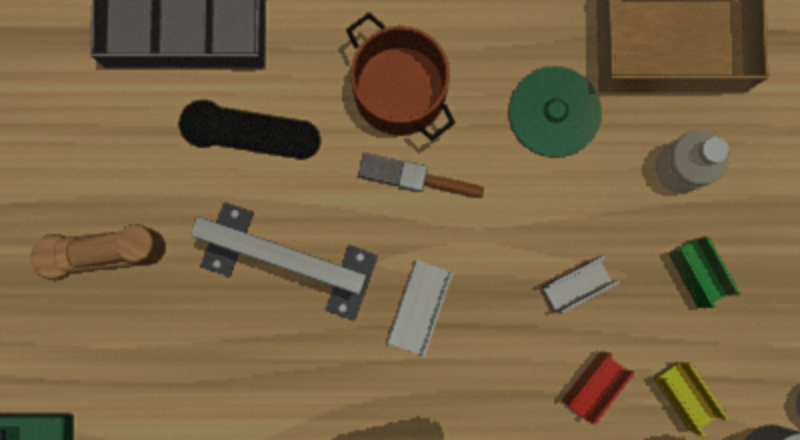

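Top view: the grey cork-padded rest is near top-image pixel (410,263), at about (0.466, -0.246). The bar is near (263,252), at about (0.506, 0.208). The green, red and yellow copies stand close to the rest. Next I'll make a few small wiggles in free air to identify the arm's kinematics.

Emit:
move_arm(turn=[[0.15, 0, 0], [0.3, 0, 0], [0.33, 0, 0], [0.33, 0, 0], [0.33, 0, 0]], travel=[[0, 0, -0.4], [0, 0, -0.5], [0, 0, -0.5], [0, 0, -0.5], [0, 0, -0.5]], grip=[0, 0, 0, 0, 0])

```text
time_s: 1.42
position: [0.1836, -0.4927, 0.2868]
eef_rot: [[0.937, 0.302, -0.175], [0.349, -0.812, 0.468], [-0.0, -0.499, -0.866]]
contact_force: [0.8, -0.4, 0.2]
gripper_width: 1.003
grasp_force: 0.0
```

```bash
cat > rec.py <<'E'
from h import *
import json,os
s=ctrl.read_state(); L=json.load(open("rec.json")) if os.path.exists("rec.json") else []
L.append([list(s["joints"]),list(s["position"]),np.array(s["eef_rot"]).tolist()]); json.dump(L,open("rec.json","w"))
print(s["time_s"],s["joints"].round(1),s["position"].round(3),s["eef_rot"].round(2).tolist())
E
python3 rec.py
```

```text
1.4167 [-76.   36.9  56.   -3.6 116.9  -7.2] [ 0.184 -0.493  0.287] [[0.94, 0.3, -0.17], [0.35, -0.81, 0.47], [-0.0, -0.5, -0.87]]
```

Emit:
move_arm(turn=[[-0.33, 0.33, 0], [-0.33, 0.33, 0], [-0.33, 0.33, 0], [-0.33, 0.33, 0], [-0.33, 0.33, 0], [-0.33, 0.33, 0], [-0.33, 0.33, 0]], travel=[[0.5, 0, 0], [0.5, 0, 0], [0.5, 0, 0], [0.5, 0, 0], [0.5, 0, 0], [0.5, 0, 0], [0.5, 0, 0]], grip=[0, 0, 0, 0, 0, 0, 0])

```text
time_s: 2.0
position: [0.2378, -0.4691, 0.2861]
eef_rot: [[0.859, 0.222, 0.461], [0.185, -0.975, 0.124], [0.477, -0.021, -0.879]]
contact_force: [-0.8, -0.8, -0.5]
gripper_width: 0.998
grasp_force: 0.0
```

```bash
python3 rec.py
```

```text
2.0 [-88.3  17.8  86.6  27.9  83.6 -16. ] [ 0.238 -0.469  0.286] [[0.86, 0.22, 0.46], [0.18, -0.97, 0.12], [0.48, -0.02, -0.88]]
```

Emit:
move_arm(turn=[[0, -0.6, 0], [0, -0.6, 0], [0, -0.6, 0], [0, -0.6, 0], [0, -0.6, 0], [0, -0.6, 0], [0, -0.6, 0], [0, -0.6, 0]], travel=[[0, 0.5, 0], [0, 0.5, 0], [0, 0.5, 0], [0, 0.5, 0], [0, 0.5, 0], [0, 0.5, 0], [0, 0.5, 0], [0, 0.5, 0]], grip=[0, 0, 0, 0, 0, 0, 0, 0])

```text
time_s: 2.67
position: [0.2558, -0.5293, 0.2858]
eef_rot: [[0.872, 0.228, -0.432], [0.213, -0.973, -0.084], [-0.44, -0.019, -0.898]]
contact_force: [0.3, 0.4, 0.3]
gripper_width: 1.0
grasp_force: 0.0
```

```bash
python3 rec.py
```

```text
2.6667 [-58.8  31.   64.9 -24.4  93.4  18.3] [ 0.256 -0.529  0.286] [[0.87, 0.23, -0.43], [0.21, -0.97, -0.08], [-0.44, -0.02, -0.9]]
```

```bash
cat > kin.py <<'E'
import numpy as np, json, os
from scipy.optimize import least_squares
from scipy.spatial.transform import Rotation as Ro
def T(R,p): M=np.eye(4);M[:3,:3]=R;M[:3,3]=p;return M
ax=[2,1,1,2,1,2]
def fk(q,th):
    M=np.eye(4); t=th[:18].reshape(6,3)
    for i in range(6):
        e=np.zeros(3);e[ax[i]]=np.radians(q[i])
        M=M@T(Ro.from_rotvec(e).as_matrix(),[0,0,0])@T(np.eye(3),t[i])
    return M@T(Ro.from_rotvec(th[18:21]).as_matrix(),[0,0,0])
LO=np.array([-145.02,-44.19,2.07,-57.11,16.16,-177.93])+1;HI=np.array([145.02,115.74,154.8,237.11,152.29,177.93])-1
def fit():
    D=json.load(open("rec.json"))+[[[-77.922,19.595,87.324,0,73.075,-8.365],[.1833,-.4915,.2261],[[.93702,.349275,0],[.349275,-.93702,0.0015],[0,-.0015,-1]]]]
    th0=np.r_[0,0,.4,0,0,.4,0,0,.2,0,0,.2,0,0,.1,0,0,.1,0,0,np.pi/2]
    def r(th):
        o=[(th-th0)*1e-3]
        for q,p,R in D:
            M=fk(q,th);o+= [(M[:3,3]-p)*1, (M[:3,:3]-np.array(R)).ravel()*.2]
        return np.concatenate(o)
    s=least_squares(r,th0);return s.x,r(s.x)[21:]
def ik(p,R,th,seeds=12,q0=None,rng=np.random.default_rng(0)):
    best=None
    S=[q0] if q0 is not None else []
    S+= [np.clip(np.array([np.degrees(np.arctan2(p[1],p[0]))+rng.normal()*20,30+rng.normal()*25,75+rng.normal()*25,rng.uniform(-57,237) if k%2 else rng.normal()*30,80+rng.normal()*30,rng.uniform(-170,170)]),LO,HI) for k in range(seeds)]
    sols=[]
    for q in S:
        f=lambda q:np.r_[fk(q,th)[:3,3]-p,.2*(fk(q,th)[:3,:3]-R).ravel()]
        s=least_squares(f,np.clip(q,LO+.01,HI-.01),bounds=(LO,HI),x_scale=10.)
        e=np.abs(s.fun).max()
        if not any(np.abs(s.x-b[1]).max()<2 for b in sols): sols.append((e,s.x))
    return sorted(sols,key=lambda a:a[0])
if __name__=="__main__":
    th,r=fit();print(th.round(3),np.abs(r).max());np.save("th.npy",th)
E
python3 kin.py
```

```text
[-2.300e-02  2.500e-02  2.570e-01  1.000e-02  2.500e-02  5.100e-01
  7.800e-02  2.500e-02  1.980e-01 -1.000e-02  3.000e-03  1.980e-01
  0.000e+00  3.000e-03  1.640e-01 -1.000e-03 -6.000e-03  1.640e-01
  0.000e+00  0.000e+00  1.571e+00] 0.00024290289991740055
```

```bash
cat > plan.py <<'E'
from kin import *
th=np.load("th.npy")
def tool(psi,t,flip=1):
    p,t=np.radians([psi,t]);z=np.array([np.sin(t)*np.cos(p),np.sin(t)*np.sin(p),-np.cos(t)])
    y=flip*np.array([-np.sin(p),np.cos(p),0]);return np.c_[np.cross(y,z),y,z]
E
python3 - <<'E'
from plan import *
def show(n,p,psi,t):
    for fl in(1,-1):
        s=[x for x in ik(np.array(p),tool(psi,t,fl),th,8) if x[0]<1e-3]
        print(n,psi,t,fl,[x[1].round().astype(int).tolist() for x in s][:3])
for psi in(117.7,-62.3):
    for t in(30,45,60): show("pick",[.466,-.246,.03],psi,t)
for psi in(70.75,250.75):
    for t in(30,45,60): show("final",[.506,.208,.145],psi,t)
for psi in(-80,-50,-20,10,100,130,160,190):
    for t in(45,): show("stand",[.5,-.2,.06],psi,t)
E
```

```text
pick 117.7 30 1 [[-43, 49, 73, 10, 86, 106]]
pick 117.7 30 -1 [[-43, 48, 75, 10, 85, -74]]
pick 117.7 45 1 [[-44, 59, 61, 13, 103, 106]]
pick 117.7 45 -1 [[-44, 57, 63, 13, 103, -74]]
pick 117.7 60 1 [[-46, 69, 49, 17, 120, 107]]
pick 117.7 60 -1 [[-46, 67, 51, 17, 120, -73]]
pick -62.3 30 1 []
pick -62.3 30 -1 []
pick -62.3 45 1 []
pick -62.3 45 -1 []
pick -62.3 60 1 [[-13, 48, 125, 233, 56, 84]]
pick -62.3 60 -1 [[-13, 46, 125, 233, 54, -98]]
final 70.75 30 1 [[-3, 22, 106, 39, 50, 171]]
final 70.75 30 -1 [[-2, 22, 106, 39, 50, -8]]
final 70.75 45 1 [[-11, 26, 112, 60, 54, 145]]
final 70.75 45 -1 [[-10, 25, 112, 60, 54, -33]]
final 70.75 60 1 [[-18, 33, 115, 74, 64, 125]]
final 70.75 60 -1 [[-17, 32, 115, 74, 64, -53]]
final 250.75 30 1 [[26, 41, 70, -21, 91, 49]]
final 250.75 30 -1 [[25, 40, 71, -21, 91, -132]]
final 250.75 45 1 [[30, 50, 61, -29, 105, 50]]
final 250.75 45 -1 [[29, 49, 62, -29, 104, -130]]
final 250.75 60 1 [[32, 59, 52, -37, 117, 49]]
final 250.75 60 -1 [[32, 58, 53, -38, 117, -131]]
stand -80 45 1 []
stand -80 45 -1 []
stand -50 45 1 [[-17, 32, 124, 236, 27, 62]]
stand -50 45 -1 []
stand -20 45 1 [[-36, 31, 130, 154, 27, 101]]
stand -20 45 -1 [[-35, 30, 129, 153, 25, -77]]
stand 10 45 1 [[-53, 33, 123, 91, 39, 125]]
stand 10 45 -1 [[-51, 32, 123, 90, 38, -53]]
stand 100 45 1 [[-45, 53, 70, 24, 96, 119]]
stand 100 45 -1 [[-45, 52, 71, 24, 96, -61]]
stand 130 45 1 [[-36, 59, 56, 10, 109, 103]]
stand 130 45 -1 [[-36, 57, 58, 10, 109, -77]]
stand 160 45 1 [[-27, 61, 51, -6, 113, 83]]
stand 160 45 -1 [[-28, 59, 53, -6, 112, -98]]
stand 190 45 1 [[-19, 58, 57, -21, 105, 63]]
stand 190 45 -1 [[-19, 57, 59, -21, 105, -117]]
```

```bash
cat >> plan.py <<'E'
H=.0188
REST=np.array([.4655,-.2454,0]);AR=117.66;BAR=np.array([.5056,.2076,0]);AB=70.75
u=lambda a:np.array([np.cos(np.radians(a)),np.sin(np.radians(a)),0])
def tcp(g,R,back=0): return g+R[:,2]*(H-back)
def path(p0,R0,p1,R1,q,n=12):
    k=Ro.from_matrix(R0.T@R1).as_rotvec();L=[]
    for s in np.linspace(0,1,n+1)[1:]:
        e,q=ik(p0+(p1-p0)*s,R0@Ro.from_rotvec(k*s).as_matrix(),th,0,q)[0];L.append((e,q))
    E=max(l[0] for l in L);D=max(np.abs(np.diff([l[1] for l in L],axis=0)).max(),0)
    return q,E,D
E
python3 - <<'E'
from plan import *
a=45
for S in([.5,-.17,0],[.45,-.2,0],[.55,-.15,0],[.5,-.25,0]):
  for ps in(0,15,30):
    S=np.array(S)
    Rp=tool(AR,a,1);gp=REST-u(AR)*.02+[0,0,.045]
    q=ik(tcp(gp,Rp),Rp,th,8)[0][1]
    # standing: rest z horizontal = -u(ps) ; grasp at height .07, z=.045; origin is S
    Rs=tool(ps,90-a,-1);gs=S-u(ps)*.045+[0,0,.07]
    Rg=tool(ps+180,45,1);gg=S-u(ps)*.015+[0,0,.068]
    Rf=tool(AB,45,-1);gf=BAR-u(AB)*.018+[0,0,.149]
    up=np.array([0,0,.12]);Rm=tool(ps+180,0,1)
    out=[]
    for name,p0,R0,p1,R1 in(("lift",tcp(gp,Rp),Rp,tcp(gp,Rp)+up,Rp),("mid",tcp(gp,Rp)+up,Rp,tcp(gs,Rm)+up,Rm),("swing",tcp(gs,Rm)+up,Rm,tcp(gs,Rs)+up,Rs),("down",tcp(gs,Rs)+up,Rs,tcp(gs,Rs),Rs),
      ("back",tcp(gs,Rs),Rs,tcp(gs,Rs,.1),Rs),("over",tcp(gs,Rs,.1),Rs,tcp(gs,Rm)+up*1.2,Rm),("pre",tcp(gs,Rm)+up*1.2,Rm,tcp(gg,Rg,.1),Rg),("in",tcp(gg,Rg,.1),Rg,tcp(gg,Rg),Rg),
      ("lift2",tcp(gg,Rg),Rg,tcp(gg,Rg)+up,Rg),("mid2",tcp(gg,Rg)+up,Rg,(tcp(gg,Rm)+up+tcp(gf,Rf)+up)/2,Rm),("tobar",(tcp(gg,Rm)+up+tcp(gf,Rf)+up)/2,Rm,tcp(gf,Rf)+up*.8,Rf),("seat",tcp(gf,Rf)+up*.8,Rf,tcp(gf,Rf),Rf),("out",tcp(gf,Rf),Rf,tcp(gf,Rf,.12),Rf)):
        q,E,D=path(p0,R0,p1,R1,q,8);out.append((name,round(E*1000,1),round(D),q.round().astype(int).tolist()))
    bad=[o for o in out if o[1]>.5 or o[2]>40]
    print(S,ps,"BAD" if bad else "OK",bad)
    if not bad:
        for o in out:print("   ",o)
E
```

```text
[ 0.5  -0.17  0.  ] 0 OK []
    ('lift', np.float64(0.0), 1, [-45, 51, 58, 14, 114, 108])
    ('mid', np.float64(0.0), 7, [-30, 20, 97, 0, 64, 60])
    ('swing', np.float64(0.0), 18, [-48, 10, 129, 78, 33, -24])
    ('down', np.float64(0.0), 6, [-48, 30, 132, 114, 35, -67])
    ('back', np.float64(0.0), 4, [-61, 14, 138, 88, 38, -50])
    ('over', np.float64(0.0), 23, [-30, 18, 95, 0, 67, 60])
    ('pre', np.float64(0.0), 8, [-18, 59, 44, -15, 120, 69])
    ('in', np.float64(0.0), 3, [-20, 56, 62, -15, 104, 72])
    ('lift2', np.float64(0.0), 1, [-20, 48, 59, -16, 115, 69])
    ('mid2', np.float64(0.0), 6, [-7, 18, 92, 0, 70, 83])
    ('tobar', np.float64(0.0), 14, [-11, 16, 107, 53, 62, -21])
    ('seat', np.float64(0.0), 2, [-11, 26, 112, 60, 54, -35])
    ('out', np.float64(0.0), 2, [-23, 16, 111, 50, 68, -30])
[ 0.5  -0.17  0.  ] 15 OK []
    ('lift', np.float64(0.0), 1, [-45, 51, 58, 14, 114, 108])
    ('mid', np.float64(0.0), 9, [-31, 20, 96, 0, 64, 44])
    ('swing', np.float64(0.0), 12, [-55, 15, 122, 65, 47, -29])
    ('down', np.float64(0.0), 4, [-55, 32, 126, 86, 42, -58])
[... 8108 characters left out ...]
 [-39, 24, 89, 0, 67, 21])
    ('swing', np.float64(0.0), 7, [-63, 25, 105, 51, 65, -32])
    ('down', np.float64(0.0), 2, [-63, 37, 108, 59, 56, -47])
    ('back', np.float64(0.0), 1, [-72, 29, 107, 50, 66, -42])
    ('over', np.float64(0.0), 9, [-39, 23, 88, 0, 70, 21])
    ('pre', np.float64(0.0), 5, [-15, 53, 56, -31, 104, 47])
    ('in', np.float64(0.0), 2, [-19, 53, 69, -32, 91, 50])
    ('lift2', np.float64(0.0), 1, [-19, 45, 66, -33, 100, 44])
    ('mid2', np.float64(0.0), 5, [-12, 18, 92, 0, 70, 48])
    ('tobar', np.float64(0.0), 9, [-11, 16, 107, 53, 62, -21])
    ('seat', np.float64(0.0), 2, [-11, 26, 112, 60, 54, -35])
    ('out', np.float64(0.0), 2, [-23, 16, 111, 50, 68, -30])
```

```bash
cat > go.py <<'E'
from plan import *
from station import ctrl
S=np.array([.5,-.2,0]);PS=30
Rp=tool(AR,45,1);gp=REST-u(AR)*.02+[0,0,.045]
Rs=tool(PS,45,-1);gs=S-u(PS)*.045+[0,0,.07]
Rm=tool(PS+180,0,1)
Rg=tool(PS+180,45,1);gg=S-u(PS)*.015+[0,0,.068]
up=np.array([0,0,1.])
def go(*tg):
    s=ctrl.read_state();p,R=s["position"],np.array(s["eef_rot"])
    print(s["time_s"],p.round(4))
    for P,Q in tg:
        t=R.T@(P-p)/.12;r=Ro.from_matrix(R.T@Q).as_rotvec()/(np.pi/2)
        n=max(np.linalg.norm(P-p)/.0417,np.linalg.norm(r)*90/7.16)
        print("turn",r.round(3).tolist(),"travel",t.round(3).tolist(),"rows",round(n,1));p,R=P,Q
E
python3 -c "
from go import *
P=tcp(gp,Rp,.1)
A=P+up*.1;s=ctrl.read_state();p=s['position'];Rm_=Ro.from_matrix([s['eef_rot'],Rp])
from scipy.spatial.transform import Slerp
Q=Slerp([0,1],Rm_)(.5).as_matrix()
go(((p+A)/2+up*.04,Q),(A,Rp),(P,Rp),(tcp(gp,Rp),Rp))"
```

```text
2.6667 [ 0.2558 -0.5293  0.2858]
turn [0.241, -0.085, 0.346] travel [1.09, -0.64, -0.505] rows 5.4
turn [0.241, -0.085, 0.346] travel [0.896, -1.194, 0.293] rows 5.4
turn [0.0, 0.0, 0.0] travel [0.589, 0.0, 0.589] rows 2.4
turn [0.0, 0.0, 0.0] travel [-0.0, 0.0, 0.833] rows 2.4
```

Emit:
move_arm(turn=[[0.12, -0.04, 0.17], [0.24, -0.085, 0.345], [0.24, -0.085, 0.345], [0.24, -0.085, 0.345], [0.24, -0.085, 0.345], [0.24, -0.085, 0.345], [0.24, -0.085, 0.345]], travel=[[0.3, -0.2, -0.3], [1, -0.8, -0.5], [1, -0.8, -0.5], [1, -0.8, -0.5], [1, -0.8, -0.5], [1, -0.8, -0.5], [1, -0.8, -0.5]], grip=[0, 0, 0, 0, 0, 0, 0])

```text
time_s: 3.25
position: [0.3631, -0.4061, 0.2882]
eef_rot: [[0.755, -0.418, -0.505], [-0.303, -0.906, 0.296], [-0.581, -0.07, -0.811]]
contact_force: [-0.2, -0.7, -0.4]
gripper_width: 1.003
grasp_force: 0.0
```

```bash
python3 rec.py; python3 -c "
from go import *
P=tcp(gp,Rp,.1)
go((P+up*.1,Rp),(P,Rp),(tcp(gp,Rp),Rp))"
```

```text
3.25 [-49.7  42.4  48.3 -13.3 122.9  59.8] [ 0.363 -0.406  0.288] [[0.76, -0.42, -0.5], [-0.3, -0.91, 0.3], [-0.58, -0.07, -0.81]]
3.25 [ 0.3631 -0.4061  0.2882]
turn [0.237, -0.086, 0.346] travel [1.053, -1.127, 0.226] rows 5.4
turn [0.0, 0.0, 0.0] travel [0.589, 0.0, 0.589] rows 2.4
turn [0.0, 0.0, 0.0] travel [-0.0, 0.0, 0.833] rows 2.4
```

Emit:
move_arm(turn=[[0.237, -0.086, 0.346], [0.237, -0.086, 0.346], [0.237, -0.086, 0.346], [0.237, -0.086, 0.346], [0.237, -0.086, 0.346], [0.237, -0.086, 0.346], [0.237, -0.086, 0.346], [0.237, -0.086, 0.346]], travel=[[1, -1, 0.2], [1, -1, 0.2], [1, -1, 0.2], [1, -1, 0.2], [1, -1, 0.2], [1, -1, 0.2], [1, -1, 0.2], [1, -1, 0.2]], grip=[0, 0, 0, 0, 0, 0, 0, 0])

```text
time_s: 3.92
position: [0.4909, -0.3265, 0.2095]
eef_rot: [[0.334, -0.884, -0.328], [-0.626, -0.468, 0.624], [-0.705, -0.003, -0.709]]
contact_force: [-0.7, -0.5, -0.3]
gripper_width: 0.996
grasp_force: 0.0
```

```bash
python3 rec.py; python3 kin.py; python3 -c "
from go import *
P=tcp(gp,Rp,.1)
go((P,Rp),(tcp(gp,Rp),Rp))"
```

```text
3.9167 [-46.9  55.2  39.5  13.8 128.3 109.4] [ 0.491 -0.326  0.209] [[0.33, -0.88, -0.33], [-0.63, -0.47, 0.62], [-0.71, -0.0, -0.71]]
[-5.000e-03  2.500e-02  2.240e-01  0.000e+00  2.500e-02  5.060e-01
  4.600e-02  2.500e-02  1.920e-01  1.000e-03  0.000e+00  1.920e-01
 -1.000e-03  0.000e+00  1.590e-01 -0.000e+00  0.000e+00  1.590e-01
  0.000e+00  0.000e+00  1.571e+00] 0.00026884224496407933
3.9167 [ 0.4909 -0.3265  0.2095]
turn [0.0, -0.002, 0.003] travel [0.593, -0.123, 0.669] rows 2.6
turn [0.0, 0.0, 0.0] travel [-0.0, 0.0, 0.833] rows 2.4
```

Emit:
move_arm(turn=[[0, 0, 0], [0, 0, 0], [0, 0, 0], [0, 0, 0], [0, 0, 0], [0, 0, 0]], travel=[[0.2, -0.12, 0.2], [0.4, -0.12, 0.45], [0.593, -0.123, 0.669], [0.593, -0.123, 0.669], [0.593, -0.123, 0.669], [0.593, -0.123, 0.669]], grip=[0, 0, 0, 0, 0, 0])

```text
time_s: 4.42
position: [0.5022, -0.3142, 0.1049]
eef_rot: [[0.335, -0.884, -0.326], [-0.627, -0.467, 0.624], [-0.703, -0.005, -0.711]]
contact_force: [-0.3, -0.4, 1.4]
gripper_width: 0.998
grasp_force: 0.0
```

```bash
python3 -c "
from go import *
from h import *
go((tcp(gp,Rp),Rp))if 0 else go((tcp(gp,Rp),Rp),)
im=get_image('top');cv2.imwrite('pics/c.png',cv2.resize(im['color'][180:340,340:540,::-1],None,fx=3,fy=3))"
```

```text
4.4167 [ 0.5022 -0.3142  0.1049]
turn [-0.001, -0.003, 0.004] travel [0.007, 0.006, 0.851] rows 2.4
```

View pics/c.png

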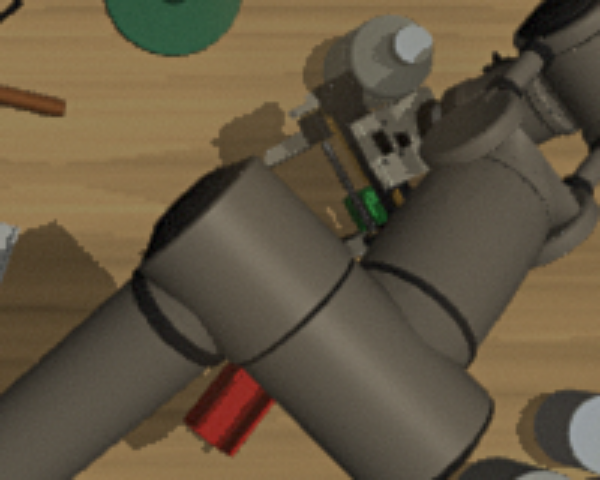

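The arm hides the rest from above. The gripper, around crop pixel (370,150), stands just beside the bottle without touching it, so I'll go in.

Emit:
move_arm(turn=[[0, 0, 0.004], [0, 0, 0.004], [0, 0, 0.004], [0, 0, 0.004], [0, 0, 0.004], [0, 0, 0.004], [0, 0, 0.004], [0, 0, 0.004]], travel=[[0, 0, 0.2], [0, 0, 0.4], [0, 0, 0.6], [0, 0, 0.75], [0, 0.006, 0.85], [0, 0.006, 0.85], [0, 0.006, 0.85], [0, 0.006, 0.85]], grip=[0, 0, 0, 0, 0, 0, 0, 0], newtons=40)

```text
time_s: 5.13
position: [0.4687, -0.2515, 0.0319]
eef_rot: [[0.329, -0.887, -0.325], [-0.63, -0.462, 0.624], [-0.703, -0.001, -0.711]]
contact_force: [0.5, -0.2, -0.3]
gripper_width: 1.002
grasp_force: 0.0
```

Emit:
move_arm(turn=[[0, 0, 0], [0, 0, 0], [0, 0, 0], [0, 0, 0], [0, 0, 0], [0, 0, 0], [0, 0, 0], [0, 0, 0]], travel=[[0, 0, 0], [0, 0, 0], [0, 0, 0], [0, 0, 0], [0, 0, 0], [0, 0, 0], [0, 0, 0], [0, 0, 0]], grip=[0.3, 0.5, 1, 1, 1, 1, 1, 1], newtons=40)

```text
time_s: 5.8
position: [0.4677, -0.2499, 0.0301]
eef_rot: [[0.327, -0.887, -0.327], [-0.628, -0.462, 0.626], [-0.706, 0.001, -0.708]]
contact_force: [0.6, 0.2, -0.2]
gripper_width: 0.523
grasp_force: 40.0
```

```bash
python3 rec.py; python3 -c "
from go import *
s=ctrl.read_state();p=s['position'];R=s['eef_rot'];print(s['contact_force'])
A=p+up*.12;B=tcp(gs,Rm)+up*.13
from scipy.spatial.transform import Slerp
Q=Slerp([0,1],Ro.from_matrix([R,Rm]))(.5).as_matrix()
go((A,R),((A+B)/2,Q),(B,Rm))"
```

```text
5.8 [-44.2  57.3  64.8  13.  101.  105.7] [ 0.468 -0.25   0.03 ] [[0.33, -0.89, -0.33], [-0.63, -0.46, 0.63], [-0.71, 0.0, -0.71]]
[ 0.63273408  0.20895678 -0.18716233]
5.8 [ 0.4677 -0.2499  0.0301]
turn [0.0, 0.0, 0.0] travel [-0.706, 0.001, -0.708] rows 2.9
turn [-0.2, 0.192, -0.485] travel [-0.172, -0.028, -0.011] rows 7.0
turn [-0.2, 0.192, -0.485] travel [-0.096, -0.122, -0.08] rows 7.0
```

Emit:
move_arm(turn=[[0, 0, 0], [0, 0, 0], [0, 0, 0], [0, 0, 0], [0, 0, 0], [0, 0, 0]], travel=[[-0.07, 0, -0.07], [-0.21, 0, -0.21], [-0.4, 0, -0.4], [-0.6, 0, -0.6], [-0.7, 0, -0.7], [-0.7, 0, -0.7]], grip=[1, 1, 1, 1, 1, 1])

```text
time_s: 6.3
position: [0.4687, -0.2509, 0.1532]
eef_rot: [[0.331, -0.887, -0.323], [-0.632, -0.463, 0.622], [-0.701, -0.002, -0.714]]
contact_force: [0.7, -1.1, -4.2]
gripper_width: 0.522
grasp_force: 40.0
```

Emit:
move_arm(turn=[[-0.03, 0.03, -0.07], [-0.06, 0.06, -0.14], [-0.09, 0.08, -0.21], [-0.12, 0.11, -0.28], [-0.15, 0.14, -0.35], [-0.18, 0.17, -0.42], [-0.2, 0.192, -0.485], [-0.2, 0.192, -0.485], [-0.2, 0.192, -0.485]], travel=[[0, 0, 0], [-0.05, 0, 0], [-0.1, -0.03, -0.01], [-0.17, -0.03, -0.01], [-0.17, -0.03, -0.01], [-0.17, -0.03, -0.01], [-0.17, -0.03, -0.01], [-0.17, -0.03, -0.01], [-0.17, -0.03, -0.01]], grip=[1, 1, 1, 1, 1, 1, 1, 1, 1])

```text
time_s: 7.05
position: [0.4639, -0.2353, 0.1638]
eef_rot: [[0.904, -0.278, -0.325], [-0.198, -0.946, 0.257], [-0.379, -0.168, -0.91]]
contact_force: [-0.3, -0.2, -4.0]
gripper_width: 0.517
grasp_force: 40.0
```

```bash
python3 rec.py; python3 -c "
from go import *
go((tcp(gs,Rm)+up*.13,Rm),(tcp(gs,Rs)+up*.13,Rs))"
```

```text
7.05 [-36.   37.   73.    1.   94.4  68.3] [ 0.464 -0.235  0.164] [[0.9, -0.28, -0.33], [-0.2, -0.95, 0.26], [-0.38, -0.17, -0.91]]
7.05 [ 0.4639 -0.2353  0.1638]
turn [-0.201, 0.193, -0.486] travel [-0.098, -0.119, -0.097] rows 7.0
turn [-0.0, 0.5, 0.0] travel [0.111, 0.0, -0.046] rows 6.3
```

Emit:
move_arm(turn=[[-0.03, 0.03, -0.07], [-0.06, 0.06, -0.14], [-0.09, 0.08, -0.21], [-0.12, 0.11, -0.28], [-0.15, 0.14, -0.35], [-0.18, 0.17, -0.42], [-0.2, 0.193, -0.486], [-0.2, 0.193, -0.486], [-0.2, 0.193, -0.486]], travel=[[0, 0, 0], [-0.05, 0, 0], [-0.1, -0.05, -0.05], [-0.1, -0.12, -0.1], [-0.1, -0.12, -0.1], [-0.1, -0.12, -0.1], [-0.1, -0.12, -0.1], [-0.1, -0.12, -0.1], [-0.1, -0.12, -0.1]], grip=[1, 1, 1, 1, 1, 1, 1, 1, 1])

```text
time_s: 7.8
position: [0.4605, -0.2233, 0.1814]
eef_rot: [[0.868, 0.496, -0.002], [0.496, -0.868, 0.003], [0.0, -0.004, -1.0]]
contact_force: [0.5, 0.3, -3.9]
gripper_width: 0.523
grasp_force: 40.0
```

Emit:
move_arm(turn=[[0, 0.06, 0], [0, 0.12, 0], [0, 0.19, 0], [0, 0.26, 0], [0, 0.33, 0], [0, 0.4, 0], [0, 0.46, 0], [0, 0.5, 0], [0, 0.5, 0], [0, 0.5, 0]], travel=[[0.02, 0, 0], [0.04, 0, 0], [0.06, 0, 0], [0.11, 0, -0.05], [0.11, 0, -0.05], [0.11, 0, -0.05], [0.11, 0, -0.05], [0.11, 0, -0.05], [0.11, 0, -0.05], [0.11, 0, -0.05]], grip=[1, 1, 1, 1, 1, 1, 1, 1, 1, 1])

```text
time_s: 8.63
position: [0.4725, -0.2176, 0.187]
eef_rot: [[0.615, 0.499, 0.611], [0.349, -0.867, 0.356], [0.707, -0.006, -0.707]]
contact_force: [0.0, -0.2, -3.6]
gripper_width: 0.518
grasp_force: 40.0
```

```bash
python3 rec.py; python3 -c "
from go import *
from h import *
go((tcp(gs,Rs)+up*.02,Rs),(tcp(gs,Rs),Rs))
im=get_image('scene');cv2.imwrite('pics/d.png',cv2.resize(im['color'][130:370,100:420,::-1],None,fx=2,fy=2))
W=cloud(im)
d=trace('scene','rest')
for x in d[:4]:
  q=W[x['pixels']];q=q[~np.isnan(q[:,0])];print(x['confidence'],x['bbox'],q.mean(0).round(3),np.percentile(q,[1,99],axis=0).round(3).tolist())
"
```

```text
8.6333 [-60.1  19.9 111.7  53.1  62.2 -31.9] [ 0.473 -0.218  0.187] [[0.61, 0.5, 0.61], [0.35, -0.87, 0.36], [0.71, -0.01, -0.71]]
8.6333 [ 0.4725 -0.2176  0.187 ]
turn [-0.002, -0.0, -0.003] travel [-0.645, -0.008, 0.655] rows 2.6
turn [0.0, 0.0, 0.0] travel [-0.118, 0.0, 0.118] rows 0.5
0.92 [158.7, 245.5, 192.6, 287.3] [ 0.322 -0.279  0.032] [[0.224, -0.32, -0.004], [0.368, -0.226, 0.068]]
0.91 [113.0, 306.1, 165.9, 351.1] [ 0.498 -0.441  0.037] [[0.439, -0.482, -0.003], [0.544, -0.396, 0.068]]
0.76 [93.0, 264.0, 146.2, 304.1] [ 0.305 -0.415  0.036] [[0.203, -0.459, -0.004], [0.351, -0.369, 0.068]]
0.73 [199.9, 212.3, 236.3, 259.1] [ 0.488 -0.224  0.188] [[0.435, -0.257, 0.135], [0.511, -0.187, 0.232]]
```

View pics/d.png

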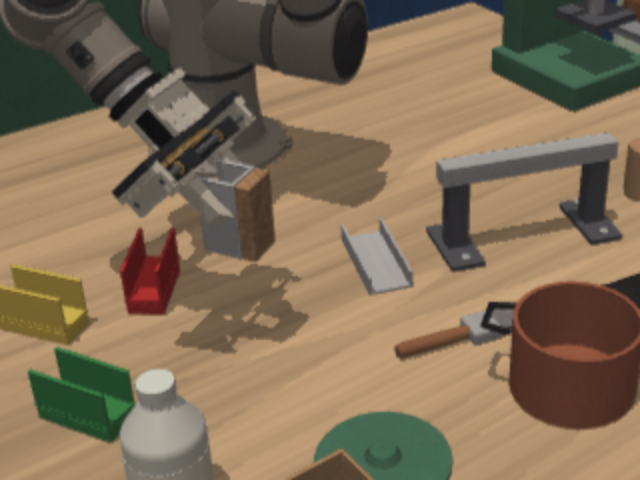

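The rest hangs upright in the gripper with its pad facing outward, around crop pixel (240,210). I'll lower it now.

Emit:
move_arm(turn=[[0, 0, 0], [0, 0, 0], [0, 0, 0], [0, 0, 0], [0, 0, 0], [0, 0, -0.003], [0, 0, -0.003], [0, 0, -0.003]], travel=[[-0.1, 0, 0.1], [-0.23, 0, 0.23], [-0.36, 0, 0.36], [-0.5, 0, 0.5], [-0.6, 0, 0.6], [-0.65, -0.01, 0.65], [-0.65, -0.01, 0.65], [-0.65, -0.01, 0.65]], grip=[1, 1, 1, 1, 1, 1, 1, 1])

```text
time_s: 9.4
position: [0.4732, -0.2151, 0.078]
eef_rot: [[0.608, 0.505, 0.612], [0.359, -0.863, 0.356], [0.708, 0.003, -0.706]]
contact_force: [-0.2, -0.2, -2.5]
gripper_width: 0.521
grasp_force: 40.0
```

Emit:
move_arm(turn=[[0, 0, 0], [0, 0, 0], [0, 0, 0], [0, 0, 0], [0, 0, 0], [0, 0, 0]], travel=[[-0.02, 0, 0.02], [-0.04, 0, 0.04], [-0.06, 0, 0.06], [-0.08, 0, 0.08], [-0.09, 0, 0.09], [-0.09, 0, 0.09]], grip=[1, 1, 1, 1, 1, 1])

```text
time_s: 9.9
position: [0.4724, -0.2153, 0.0622]
eef_rot: [[0.609, 0.504, 0.613], [0.358, -0.864, 0.356], [0.708, 0.003, -0.706]]
contact_force: [0.1, 0.5, -4.0]
gripper_width: 0.522
grasp_force: 40.0
```

Emit:
move_arm(turn=[[0, 0, 0], [0, 0, 0], [0, 0, 0], [0, 0, 0]], travel=[[-0.01, 0, 0.01], [-0.018, 0, 0.018], [-0.024, 0, 0.024], [-0.024, 0, 0.024]], grip=[1, 1, 1, 1])

```text
time_s: 10.23
position: [0.4724, -0.2153, 0.0582]
eef_rot: [[0.608, 0.504, 0.613], [0.358, -0.863, 0.355], [0.708, 0.003, -0.706]]
contact_force: [-0.0, -0.1, -3.4]
gripper_width: 0.518
grasp_force: 40.0
```

Emit:
move_arm(turn=[[0, 0, 0], [0, 0, 0], [0, 0, 0]], travel=[[-0.006, 0, 0.006], [-0.012, 0, 0.012], [-0.012, 0, 0.012]], grip=[1, 1, 1])

```text
time_s: 10.48
position: [0.4724, -0.2153, 0.0562]
eef_rot: [[0.608, 0.504, 0.613], [0.358, -0.863, 0.355], [0.708, 0.003, -0.706]]
contact_force: [-0.8, 0.9, -3.7]
gripper_width: 0.521
grasp_force: 40.0
```

Emit:
move_arm(turn=[[0, 0, 0], [0, 0, 0], [0, 0, 0]], travel=[[-0.004, 0, 0.004], [-0.008, 0, 0.008], [-0.008, 0, 0.008]], grip=[1, 1, 1])

```text
time_s: 10.73
position: [0.4724, -0.2154, 0.0549]
eef_rot: [[0.608, 0.504, 0.613], [0.358, -0.863, 0.355], [0.708, 0.003, -0.706]]
contact_force: [0.7, -1.1, -3.5]
gripper_width: 0.521
grasp_force: 40.0
```

Emit:
move_arm(turn=[[0, 0, 0], [0, 0, 0], [0, 0, 0]], travel=[[-0.004, 0, 0.004], [-0.006, 0, 0.006], [-0.006, 0, 0.006]], grip=[1, 1, 1])

```text
time_s: 10.98
position: [0.4725, -0.2153, 0.0539]
eef_rot: [[0.608, 0.504, 0.613], [0.358, -0.863, 0.355], [0.708, 0.003, -0.706]]
contact_force: [-0.8, 0.0, -4.1]
gripper_width: 0.52
grasp_force: 40.0
```

Emit:
move_arm(turn=[[0, 0, 0], [0, 0, 0], [0, 0, 0]], travel=[[-0.004, 0, 0.004], [-0.006, 0, 0.006], [-0.006, 0, 0.006]], grip=[1, 1, 1])

```text
time_s: 11.23
position: [0.4725, -0.2154, 0.053]
eef_rot: [[0.608, 0.504, 0.613], [0.358, -0.863, 0.355], [0.709, 0.003, -0.706]]
contact_force: [0.6, 0.3, -2.5]
gripper_width: 0.522
grasp_force: 40.0
```

Emit:
move_arm(turn=[[0, 0, 0], [0, 0, 0], [0, 0, 0]], travel=[[-0.004, 0, 0.004], [-0.006, 0, 0.006], [-0.006, 0, 0.006]], grip=[1, 1, 1])

```text
time_s: 11.48
position: [0.4726, -0.2154, 0.053]
eef_rot: [[0.607, 0.505, 0.614], [0.358, -0.863, 0.356], [0.71, 0.004, -0.705]]
contact_force: [-5.5, -0.9, 8.2]
gripper_width: 0.519
grasp_force: 40.0
```

Emit:
move_arm(turn=[[0, 0, 0], [0, 0, 0], [0, 0, 0], [0, 0, 0], [0, 0, 0], [0, 0, 0], [0, 0, 0]], travel=[[0.003, 0, -0.003], [0.003, 0, -0.003], [0.003, 0, -0.003], [0.003, 0, -0.003], [0.003, 0, -0.003], [0.003, 0, -0.003], [0.003, 0, -0.003]], grip=[1, 1, 0.42, 0.3, 0, 0, 0])

```text
time_s: 12.07
position: [0.4725, -0.2153, 0.0524]
eef_rot: [[0.608, 0.504, 0.613], [0.358, -0.863, 0.356], [0.708, 0.003, -0.706]]
contact_force: [0.5, -0.0, 0.6]
gripper_width: 0.821
grasp_force: 0.0
```

Emit:
move_arm(turn=[[0, 0, 0], [0, 0, 0], [0, 0, 0], [0, 0, 0], [0, 0, 0], [0, 0, 0], [0, 0, 0]], travel=[[0, 0, 0], [0, 0, 0], [0, 0, -0.1], [0, 0, -0.3], [0, 0, -0.6], [0, 0, -0.9], [0, 0, -0.9]], grip=[0, 0, 0, 0, 0, 0, 0])

```text
time_s: 12.65
position: [0.405, -0.2575, 0.1318]
eef_rot: [[0.608, 0.502, 0.615], [0.361, -0.865, 0.349], [0.707, 0.01, -0.707]]
contact_force: [0.9, -1.3, 0.7]
gripper_width: 1.0
grasp_force: 0.0
```

```bash
python3 rec.py; cat > see.py <<'E'
from h import *
def see(n=None,cams=("scene","top"),lo=(.4,-.3),hi=(.6,-.1),zr=(.085,.11)):
    for c in cams:
        im=get_image(c);W=cloud(im).reshape(-1,3)
        if n: cv2.imwrite(f"pics/{n}_{c}.png",im["color"][:,:,::-1])
        q=W[(W[:,0]>lo[0])&(W[:,0]<hi[0])&(W[:,1]>lo[1])&(W[:,1]<hi[1])&(W[:,2]>zr[0])&(W[:,2]<zr[1])]
        if len(q)>5: print(c,len(q),q.mean(0).round(4),cv2.minAreaRect(q[:,:2].astype(np.float32)*1000))
E
python3 -c "
from see import *
see('e')
from go import *
go((tcp(gs,Rm)+up*.2,Rm),)"
```

```text
12.65 [-70.8  25.1 116.   52.1  61.9 -46.4] [ 0.405 -0.257  0.132] [[0.61, 0.5, 0.62], [0.36, -0.86, 0.35], [0.71, 0.01, -0.71]]
scene 341 [ 0.4791 -0.218   0.0935] ((471.34136962890625, -219.47067260742188), (73.16813659667969, 52.33427810668945), 28.03680419921875)
top 217 [ 0.4747 -0.2115  0.099 ] ((466.14398193359375, -217.37515258789062), (69.94011688232422, 49.2996940612793), 30.71211051940918)
12.75 [ 0.4061 -0.2548  0.1292]
turn [0.003, -0.501, 0.003] travel [1.095, 0.003, -0.341] rows 6.3
```

```bash
python3 -c "
from go import *
s=ctrl.read_state();p=s['position'];R=s['eef_rot']
A=p+up*.12
go((A,R),(tcp(gs,Rm)+up*.2,Rm),(tcp(gg,Rg,.1)+up*.1,Rg),(tcp(gg,Rg,.1),Rg),(tcp(gg,Rg),Rg))"
```

```text
12.75 [ 0.4061 -0.2548  0.1292]
turn [0.0, 0.0, 0.0] travel [0.708, 0.006, -0.706] rows 2.9
turn [0.003, -0.501, 0.003] travel [0.387, -0.003, 0.365] rows 6.3
turn [0.0, -0.5, 0.0] travel [0.728, 0.0, 0.215] rows 6.3
turn [0.0, 0.0, 0.0] travel [0.589, 0.0, 0.589] rows 2.4
turn [0.0, 0.0, 0.0] travel [-0.0, 0.0, 0.833] rows 2.4
```

View pics/e_scene.png

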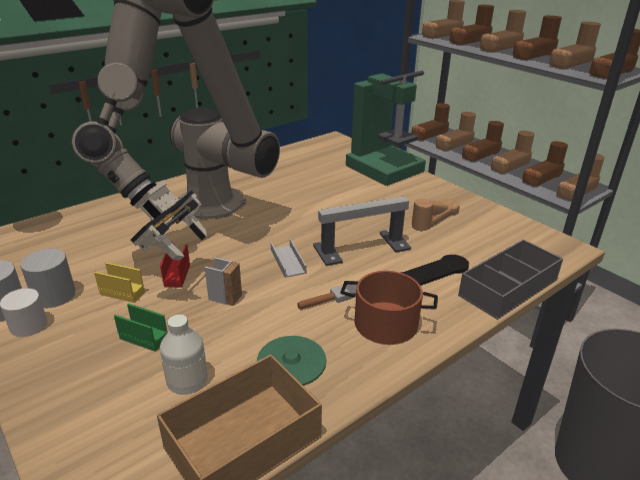

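The rest stands on its end at scene pixel (224,282), let go, pad outward. Next is the regrasp from the pad side.

Emit:
move_arm(turn=[[0, 0, 0], [0, 0, 0], [0, 0, 0], [0, 0, 0], [0, 0, 0]], travel=[[0.3, 0, -0.3], [0.7, 0, -0.7], [0.7, 0, -0.7], [0.7, 0, -0.7], [0.7, 0, -0.7]], grip=[0, 0, 0, 0, 0])

```text
time_s: 13.17
position: [0.4067, -0.2531, 0.248]
eef_rot: [[0.607, 0.506, 0.613], [0.36, -0.863, 0.355], [0.708, 0.006, -0.706]]
contact_force: [0.3, -0.3, -1.5]
gripper_width: 0.997
grasp_force: 0.0
```

Emit:
move_arm(turn=[[0, -0.07, 0], [0, -0.14, 0], [0, -0.21, 0], [0, -0.28, 0], [0, -0.35, 0], [0, -0.42, 0], [0.003, -0.5, 0.003], [0.003, -0.5, 0.003], [0.003, -0.5, 0.003], [0.003, -0.5, 0.003]], travel=[[0, 0, 0], [0, 0, 0], [0.1, 0, 0.1], [0.2, 0, 0.2], [0.3, 0, 0.3], [0.387, 0, 0.365], [0.387, 0, 0.365], [0.387, 0, 0.365], [0.387, 0, 0.365], [0.387, 0, 0.365]], grip=[0, 0, 0, 0, 0, 0, 0, 0, 0, 0])

```text
time_s: 14.0
position: [0.4604, -0.2205, 0.2473]
eef_rot: [[0.864, 0.504, -0.001], [0.504, -0.864, 0.008], [0.003, -0.007, -1.0]]
contact_force: [-0.5, 0.3, -0.3]
gripper_width: 0.999
grasp_force: 0.0
```

Emit:
move_arm(turn=[[0, -0.07, 0], [0, -0.14, 0], [0, -0.21, 0], [0, -0.28, 0], [0, -0.35, 0], [0, -0.42, 0], [0, -0.5, 0], [0, -0.5, 0], [0, -0.5, 0], [0, -0.5, 0]], travel=[[0.1, 0, 0], [0.2, 0, 0], [0.35, 0, 0], [0.5, 0, 0], [0.6, 0, 0.1], [0.73, 0, 0.2], [0.73, 0, 0.2], [0.73, 0, 0.2], [0.73, 0, 0.2], [0.73, 0, 0.2]], grip=[0, 0, 0, 0, 0, 0, 0, 0, 0, 0])

```text
time_s: 14.83
position: [0.536, -0.1788, 0.2262]
eef_rot: [[0.615, 0.5, -0.61], [0.358, -0.866, -0.35], [-0.703, -0.003, -0.711]]
contact_force: [0.2, 0.2, -0.0]
gripper_width: 0.997
grasp_force: 0.0
```

```bash
python3 rec.py; python3 -c "
from go import *
go((tcp(gg,Rg,.1),Rg),(tcp(gg,Rg),Rg))"
```

```text
14.8333 [-11.3  46.3  55.  -30.  112.3  45.6] [ 0.536 -0.179  0.226] [[0.61, 0.5, -0.61], [0.36, -0.87, -0.35], [-0.7, -0.0, -0.71]]
14.8333 [ 0.536  -0.1788  0.2262]
turn [-0.001, -0.004, 0.002] travel [0.594, 0.006, 0.593] rows 2.4
turn [0.0, 0.0, 0.0] travel [-0.0, 0.0, 0.833] rows 2.4
```

Emit:
move_arm(turn=[[0, -0.004, 0.002], [0, -0.004, 0.002], [0, -0.004, 0.002], [0, -0.004, 0.002], [0, -0.004, 0.002], [0, -0.004, 0.002]], travel=[[0.15, 0.006, 0.15], [0.3, 0.006, 0.3], [0.45, 0.006, 0.45], [0.594, 0.006, 0.593], [0.594, 0.006, 0.593], [0.594, 0.006, 0.593]], grip=[0, 0, 0, 0, 0, 0])

```text
time_s: 15.33
position: [0.5365, -0.1788, 0.127]
eef_rot: [[0.612, 0.498, -0.614], [0.352, -0.867, -0.353], [-0.708, -0.0, -0.706]]
contact_force: [-1.3, -0.2, 0.5]
gripper_width: 1.001
grasp_force: 0.0
```

```bash
python3 -c "
from go import *
from see import see
see(cams=('top',))
go((tcp(gg,Rg),Rg),)"
```

```text
top 218 [ 0.4744 -0.212   0.099 ] ((466.35357666015625, -217.5006103515625), (69.81243896484375, 48.51354217529297), 30.325359344482422)
15.3833 [ 0.5373 -0.1788  0.1279]
turn [0.0, 0.0, -0.002] travel [0.012, -0.002, 0.851] rows 2.4
```

Emit:
move_arm(turn=[[0, 0, 0], [0, 0, 0], [0, 0, 0], [0, 0, 0], [0, 0, 0], [0, 0, 0], [0, 0, 0], [0, 0, 0]], travel=[[0.01, 0, 0.2], [0.01, 0, 0.4], [0.01, 0, 0.6], [0.01, 0, 0.75], [0.01, 0, 0.85], [0.01, 0, 0.85], [0.01, 0, 0.85], [0.01, 0, 0.85]], grip=[0, 0, 0, 0, 0, 0, 0, 0])

```text
time_s: 16.05
position: [0.4768, -0.2137, 0.0543]
eef_rot: [[0.613, 0.5, -0.612], [0.352, -0.866, -0.356], [-0.708, 0.003, -0.706]]
contact_force: [-0.3, -0.6, 0.2]
gripper_width: 0.999
grasp_force: 0.0
```

Emit:
move_arm(turn=[[0, 0, 0], [0, 0, 0], [0, 0, 0], [0, 0, 0], [0, 0, 0], [0, 0, 0], [0, 0, 0], [0, 0, 0]], travel=[[0, 0, 0], [0, 0, 0], [0, 0, 0], [0, 0, 0], [0, 0, 0], [0, 0, 0], [0, 0, 0], [0, 0, 0]], grip=[0.2, 0.4, 0.44, 0.48, 1, 1, 1, 1], newtons=40)

```text
time_s: 16.72
position: [0.4753, -0.2133, 0.0521]
eef_rot: [[0.609, 0.5, -0.615], [0.353, -0.866, -0.355], [-0.71, -0.001, -0.704]]
contact_force: [-0.0, -0.1, 0.7]
gripper_width: 0.52
grasp_force: 39.9
```

```bash
python3 rec.py; python3 -c "
from go import *
s=ctrl.read_state();p=s['position'];R=s['eef_rot'];print(s['contact_force'])
BAR=np.array([.508,.206,0]);Rf=tool(AB,45,-1);gf=BAR-u(AB)*.018+[0,0,.149]
A=p+up*.12;F=tcp(gf,Rf)+up*.09;M=(A+F)/2+up*.03;Rm2=tool(AB+180,0,1)
from scipy.spatial.transform import Slerp
q=s['joints'];print(tcp(gg,Rg)-p)
q,E,D=path(p,R,A,R,q);print(q.round(),E,D)
q,E,D=path(A,R,M,Rm2,q);print(q.round(),E,D)
q,E,D=path(M,Rm2,F,Rf,q);print(q.round(),E,D)
go((A,R),(M,Rm2),(F,Rf),(tcp(gf,Rf),Rf))"
```

```text
16.7167 [-15.   51.4  74.9 -30.1  89.3  55.2] [ 0.475 -0.213  0.052] [[0.61, 0.5, -0.62], [0.35, -0.87, -0.36], [-0.71, -0.0, -0.7]]
[-0.03704315 -0.08897443  0.70246633]
[ 0.00023843 -0.00083205  0.00256852]
[-15.  43.  71. -31. 100.  49.] 4.014566457044566e-13 0.9469461486107775
[-10.  16.  92.  -0.  72.  10.] 2.801606169278159e-10 4.330809262670881
[-12.  16. 109.  53.  61. -22.] 4.83249440463851e-10 5.136588690097675
16.7167 [ 0.4753 -0.2133  0.0521]
turn [0.0, 0.0, 0.0] travel [-0.71, -0.001, -0.704] rows 2.9
turn [-0.179, 0.481, -0.428] travel [0.353, -1.432, -1.027] rows 8.4
turn [-0.0, 0.5, 0.0] travel [1.675, -0.447, 0.027] rows 6.3
turn [0.0, 0.0, 0.0] travel [-0.53, 0.0, 0.53] rows 2.2
```

Emit:
move_arm(turn=[[0, 0, 0], [0, 0, 0], [0, 0, 0], [0, 0, 0], [0, 0, 0], [0, 0, 0]], travel=[[-0.07, 0, -0.07], [-0.21, 0, -0.21], [-0.4, 0, -0.4], [-0.6, 0, -0.6], [-0.71, 0, -0.7], [-0.71, 0, -0.7]], grip=[1, 1, 1, 1, 1, 1])

```text
time_s: 17.22
position: [0.4764, -0.214, 0.1764]
eef_rot: [[0.615, 0.5, -0.61], [0.351, -0.866, -0.357], [-0.706, 0.006, -0.708]]
contact_force: [0.5, 0.2, -4.1]
gripper_width: 0.522
grasp_force: 39.9
```

Emit:
move_arm(turn=[[-0.02, 0.05, -0.04], [-0.04, 0.1, -0.08], [-0.06, 0.15, -0.13], [-0.08, 0.2, -0.18], [-0.1, 0.26, -0.23], [-0.12, 0.32, -0.28], [-0.14, 0.37, -0.33], [-0.16, 0.43, -0.38], [-0.179, 0.481, -0.428], [-0.179, 0.481, -0.428]], travel=[[0.02, -0.1, -0.1], [0.06, -0.2, -0.2], [0.1, -0.3, -0.3], [0.14, -0.4, -0.4], [0.18, -0.5, -0.5], [0.22, -0.6, -0.6], [0.25, -0.7, -0.7], [0.28, -0.85, -0.8], [0.3, -1, -0.9], [0.3, -1, -0.9]], grip=[1, 1, 1, 1, 1, 1, 1, 1, 1, 1])

```text
time_s: 18.05
position: [0.5016, -0.0567, 0.2229]
eef_rot: [[0.327, 0.945, 0.002], [0.945, -0.327, 0.004], [0.005, 0.0, -1.0]]
contact_force: [0.7, -1.0, -3.3]
gripper_width: 0.521
grasp_force: 39.9
```

```bash
cat >> go.py <<'E'
BAR=np.array([.508,.206,0]);Rf=tool(AB,45,-1);gf=BAR-u(AB)*.018+[0,0,.149];Rm2=tool(AB+180,0,1)
F=tcp(gf,Rf)+up*.09
E
python3 rec.py; python3 -c "
from go import *
p=ctrl.read_state()['position'];Rh=tool(AB,22,-1)
go(((p+F)/2+up*.03,Rh),(F,Rf))"
```

```text
18.05 [-15.3  17.6  90.8   0.3  71.5   3.7] [ 0.502 -0.057  0.223] [[0.33, 0.95, 0.0], [0.95, -0.33, 0.0], [0.0, 0.0, -1.0]]
18.05 [ 0.5016 -0.0567  0.2229]
turn [-0.0, 0.241, 0.002] travel [1.025, -0.333, -0.257] rows 3.2
turn [0.0, 0.256, -0.0] travel [0.859, -0.336, 0.604] rows 3.2
```

Emit:
move_arm(turn=[[0, 0.05, 0], [0, 0.1, 0], [0, 0.15, 0], [0, 0.2, 0], [0, 0.24, 0], [0, 0.24, 0], [0, 0.24, 0]], travel=[[0.15, -0.05, -0.1], [0.35, -0.1, -0.25], [0.55, -0.17, -0.26], [0.8, -0.25, -0.26], [1, -0.33, -0.26], [1, -0.33, -0.26], [1, -0.33, -0.26]], grip=[1, 1, 1, 1, 1, 1, 1])

```text
time_s: 18.63
position: [0.5044, 0.0676, 0.2519]
eef_rot: [[0.308, 0.944, 0.117], [0.878, -0.33, 0.346], [0.366, -0.004, -0.931]]
contact_force: [0.0, -0.7, -3.6]
gripper_width: 0.525
grasp_force: 39.9
```

```bash
python3 -c "
from go import *
go((F,Rf),)"
```

```text
18.6333 [0.5044 0.0676 0.2519]
turn [-0.002, 0.262, -0.001] travel [0.906, -0.351, 0.592] rows 3.3
```

Emit:
move_arm(turn=[[0, 0.06, 0], [0, 0.13, 0], [0, 0.19, 0], [0, 0.262, 0], [0, 0.262, 0], [0, 0.262, 0], [0, 0.262, 0], [0, 0.262, 0]], travel=[[0.15, -0.05, 0.1], [0.3, -0.1, 0.2], [0.5, -0.18, 0.3], [0.7, -0.26, 0.4], [0.85, -0.35, 0.5], [0.906, -0.351, 0.592], [0.906, -0.351, 0.592], [0.906, -0.351, 0.592]], grip=[1, 1, 1, 1, 1, 1, 1, 1])

```text
time_s: 19.3
position: [0.5076, 0.2014, 0.2266]
eef_rot: [[0.233, 0.944, 0.232], [0.667, -0.329, 0.669], [0.708, -0.001, -0.706]]
contact_force: [1.1, -1.0, -3.3]
gripper_width: 0.522
grasp_force: 39.9
```

```bash
python3 -c "
from see import *
from go import *
go((F,Rf),(F-up*.09,Rf))
f=lambda zr,cams=('top','scene'):see(lo=(.40,.07),hi=(.62,.35),zr=zr,cams=cams)
f((.128,.147),('top','scene'))
see('f',lo=(.44,.12),hi=(.58,.30),zr=(.24,.265))
"
```

```text
19.3 [0.5076 0.2014 0.2266]
turn [-0.001, -0.001, -0.0] travel [-0.007, -0.009, 0.004] rows 0.0
turn [0.0, 0.0, 0.0] travel [-0.53, 0.0, 0.53] rows 2.2
top 219 [0.5382 0.3011 0.1399] ((538.4000244140625, 301.1764221191406), (60.918426513671875, 29.911958694458008), 70.30966186523438)
scene 679 [0.5125 0.199  0.1351] ((511.58746337890625, 203.87210083007812), (258.83221435546875, 38.182044982910156), 70.60746002197266)
scene 241 [0.522 0.201 0.25 ] ((510.84344482421875, 187.69119262695312), (129.74815368652344, 128.8840789794922), 87.89678192138672)
top 701 [0.5085 0.2056 0.2542] ((508.1110534667969, 204.91000366210938), (94.61231231689453, 82.54369354248047), 70.46532440185547)
```

```bash
python3 -c "
import cv2
a=cv2.imread('pics/f_scene.png')[140:290,280:440];b=cv2.imread('pics/f_top.png')[180:310,190:350]
cv2.imwrite('pics/f2.png',cv2.hconcat([cv2.resize(a,(400,375)),cv2.resize(b,(400,375))]))"
```

```text
(no output)
```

View pics/f2.png

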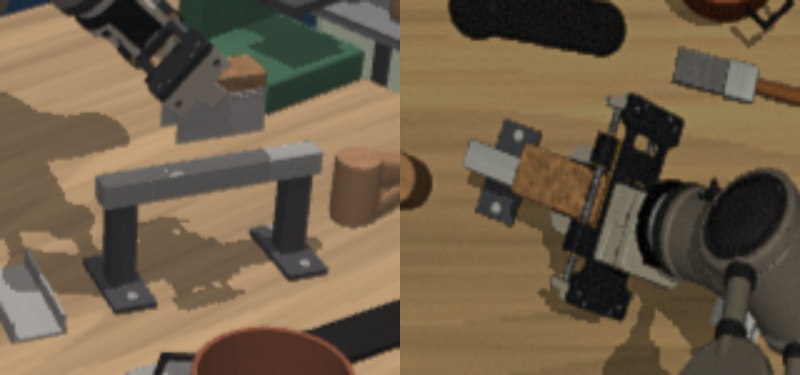

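The scene view shows the rest level, pad up, over the bar around (220,105). The top view has it in line with the bar at about (555,180). Now I'll compare their sideways positions in the same images.

```bash
cat > lat.py <<'E'
from h import *
a=np.radians(70.6);d=np.array([np.cos(a),np.sin(a)]);n=np.array([np.sin(a),-np.cos(a)])
def lat(zp,zb=.14):
  for c in("top","scene"):
    im=get_image(c);W=cloud(im);col=im["color"].astype(int)
    brown=(col[...,0]-col[...,2])>25
    for nm,m in(("pad",brown&(abs(W[...,2]-zp)<.012)),("bar",(abs(W[...,2]-zb)<(.006 if c=="top" else .012))&~brown)):
      m&=(W[...,0]>.4)&(W[...,0]<.62)&(W[...,1]>.06)&(W[...,1]<.36)
      q=W[m];s=q[:,:2]@n;t=q[:,:2]@d
      b=np.round(t/.01);k=[(s[b==v].min(),s[b==v].max()) for v in np.unique(b) if (b==v).sum()>5]
      r=cv2.minAreaRect(q[:,:2].astype(np.float32)*1000)
      print(c,nm,m.sum(),"z",np.median(q[:,2]).round(4),"lat edges",np.median(k,axis=0).round(4),"mid",np.mean(np.median(k,axis=0)).round(4),"t",np.percentile(t,[1,99]).round(4),r[1],r[2])
E
python3 -c "
from lat import *
lat(.254)
from go import *
p=ctrl.read_state()['position'];g=p-H*ctrl.read_state()['eef_rot'][:,2];print('tcp lat',p[:2]@n,g[:2]@d,g)"
```

```text
top pad 597 z 0.2545 lat edges [0.3874 0.4344] mid 0.4109 t [0.3159 0.4082] (94.35493469238281, 65.70114135742188) 69.75330352783203
top bar 213 z 0.1401 lat edges [0.3932 0.4223] mid 0.4078 t [0.4334 0.4925] (61.16932678222656, 29.9763240814209) 70.31629180908203
scene pad 171 z 0.2502 lat edges [0.4027 0.4398] mid 0.4212 t [0.2698 0.4083] (168.16217041015625, 78.17439270019531) 46.208274841308594
scene bar 683 z 0.1354 lat edges [0.4002 0.43  ] mid 0.4151 t [0.2346 0.4886] (262.3377990722656, 40.548370361328125) 71.4844970703125
tcp lat 0.41242422989837707 0.3450950651156362 [0.50364133 0.18850797 0.24112126]
```

Emit:
move_arm(turn=[[0, 0, 0], [0, 0, 0], [0, 0, 0], [0, 0, 0], [0, 0, 0], [0, 0, 0], [0, 0, 0]], travel=[[0, -0.01, 0], [-0.05, -0.022, 0.05], [-0.1, -0.022, 0.1], [-0.15, -0.022, 0.15], [-0.2, -0.022, 0.2], [-0.2, -0.022, 0.2], [-0.2, -0.022, 0.2]], grip=[1, 1, 1, 1, 1, 1, 1])

```text
time_s: 20.18
position: [0.505, 0.2028, 0.1928]
eef_rot: [[0.234, 0.944, 0.233], [0.665, -0.33, 0.67], [0.709, -0.002, -0.705]]
contact_force: [0.4, 0.1, -3.0]
gripper_width: 0.521
grasp_force: 39.9
```

```bash
python3 -c "
from lat import *
lat(.22)
from go import *
s=ctrl.read_state();p=s['position'];R=s['eef_rot'];print('tcp lat',p[:2]@n,p,R.round(3).tolist(),s['contact_force'])
im=get_image('scene');cv2.imwrite('pics/g.png',cv2.resize(im['color'][165:285,300:420,::-1],None,fx=5,fy=5,interpolation=2))"
```

```text
top pad 571 z 0.2196 lat edges [0.3837 0.4308] mid 0.4072 t [0.3163 0.4092] (142.99819946289062, 80.6512680053711) 89.35960388183594
top bar 240 z 0.1402 lat edges [0.3931 0.4222] mid 0.4076 t [0.4264 0.4915] (67.33490753173828, 30.024621963500977) 70.3053970336914
scene pad 175 z 0.2163 lat edges [0.393  0.4381] mid 0.4156 t [0.2713 0.4077] (139.19398498535156, 121.26654815673828) 69.18345642089844
scene bar 630 z 0.1355 lat edges [0.4008 0.4312] mid 0.416 t [0.2346 0.4898] (261.7030334472656, 48.66215896606445) 69.80550384521484
tcp lat 0.4094233611251177 [0.50546731 0.20274756 0.19368438] [[0.232, 0.944, 0.234], [0.665, -0.33, 0.67], [0.709, 0.0, -0.705]] [-0.33534698 -0.4422615  -3.52255802]
```

View pics/g.png

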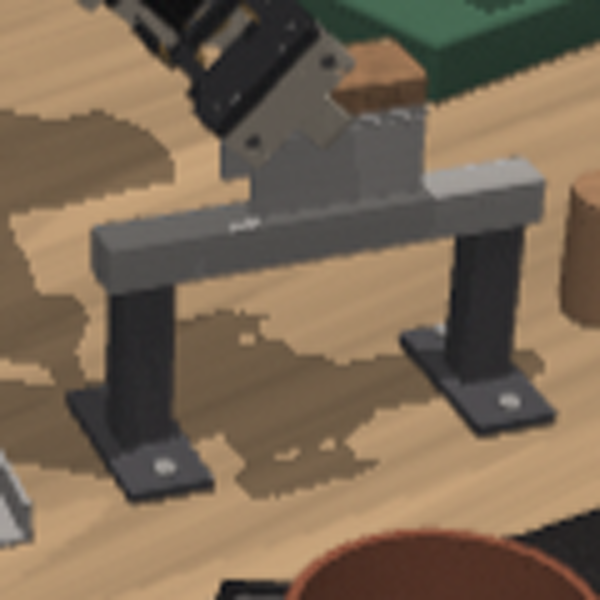

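The rest hangs just above the bar in the scene crop, around (340,160), and is centred sideways to within about 0.5 mm. I'll lower it slowly and watch the forces.

Emit:
move_arm(turn=[[0, 0, 0], [0, 0, 0], [0, 0, 0], [0, 0, 0], [0, 0, 0], [0, 0, 0], [0, 0, 0]], travel=[[-0.025, 0, 0.025], [-0.05, 0, 0.05], [-0.07, 0, 0.07], [-0.09, 0, 0.09], [-0.11, 0, 0.11], [-0.12, 0, 0.12], [-0.12, 0, 0.12]], grip=[1, 1, 1, 1, 1, 1, 1])

```text
time_s: 20.92
position: [0.5051, 0.2028, 0.1727]
eef_rot: [[0.233, 0.944, 0.234], [0.665, -0.33, 0.67], [0.709, -0.001, -0.705]]
contact_force: [-0.4, 0.5, -4.4]
gripper_width: 0.521
grasp_force: 39.9
```

Emit:
move_arm(turn=[[0, 0, 0], [0, 0, 0], [0, 0, 0], [0, 0, 0], [0, 0, 0], [0, 0, 0], [0, 0, 0]], travel=[[-0.025, 0, 0.025], [-0.05, 0, 0.05], [-0.07, 0, 0.07], [-0.09, 0, 0.09], [-0.11, 0, 0.11], [-0.12, 0, 0.12], [-0.12, 0, 0.12]], grip=[1, 1, 1, 1, 1, 1, 1])

```text
time_s: 21.5
position: [0.5051, 0.2029, 0.1524]
eef_rot: [[0.233, 0.944, 0.234], [0.665, -0.33, 0.67], [0.709, -0.001, -0.705]]
contact_force: [-0.3, -0.6, -3.3]
gripper_width: 0.52
grasp_force: 39.9
```

Emit:
move_arm(turn=[[0, 0, 0], [0, 0, 0], [0, 0, 0], [0, 0, 0], [0, 0, 0], [0, 0, 0]], travel=[[-0.02, 0, 0.02], [-0.04, 0, 0.04], [-0.055, 0, 0.055], [-0.065, 0, 0.065], [-0.07, 0, 0.07], [-0.07, 0, 0.07]], grip=[1, 1, 1, 1, 1, 1])

```text
time_s: 22.0
position: [0.5052, 0.2029, 0.1408]
eef_rot: [[0.233, 0.944, 0.234], [0.665, -0.33, 0.67], [0.709, -0.0, -0.705]]
contact_force: [0.7, 0.9, -4.1]
gripper_width: 0.525
grasp_force: 39.9
```

Emit:
move_arm(turn=[[0, 0, 0], [0, 0, 0], [0, 0, 0], [0, 0, 0]], travel=[[-0.004, 0, 0.004], [-0.009, 0, 0.009], [-0.012, 0, 0.012], [-0.012, 0, 0.012]], grip=[1, 1, 1, 1])

```text
time_s: 22.33
position: [0.5053, 0.2029, 0.1389]
eef_rot: [[0.232, 0.944, 0.234], [0.665, -0.33, 0.67], [0.709, 0.0, -0.705]]
contact_force: [-0.2, -0.2, -3.4]
gripper_width: 0.519
grasp_force: 39.9
```

Emit:
move_arm(turn=[[0, 0, 0], [0, 0, 0], [0, 0, 0]], travel=[[-0.004, 0, 0.004], [-0.006, 0, 0.006], [-0.006, 0, 0.006]], grip=[1, 1, 1])

```text
time_s: 22.58
position: [0.5053, 0.2029, 0.1379]
eef_rot: [[0.232, 0.944, 0.234], [0.665, -0.33, 0.67], [0.709, 0.0, -0.705]]
contact_force: [-0.3, -0.2, -4.7]
gripper_width: 0.521
grasp_force: 39.9
```

Emit:
move_arm(turn=[[0, 0, 0], [0, 0, 0], [0, 0, 0]], travel=[[-0.004, 0, 0.004], [-0.006, 0, 0.006], [-0.006, 0, 0.006]], grip=[1, 1, 1])

```text
time_s: 22.83
position: [0.5054, 0.203, 0.1378]
eef_rot: [[0.232, 0.944, 0.235], [0.665, -0.33, 0.67], [0.71, 0.001, -0.704]]
contact_force: [-2.5, -2.9, 3.4]
gripper_width: 0.519
grasp_force: 39.9
```

Emit:
move_arm(turn=[[0, 0, 0], [0, 0, 0], [0, 0, 0]], travel=[[-0.004, 0, 0.004], [-0.006, 0, 0.006], [-0.006, 0, 0.006]], grip=[1, 1, 1])

```text
time_s: 23.08
position: [0.5055, 0.2031, 0.1376]
eef_rot: [[0.231, 0.944, 0.235], [0.664, -0.329, 0.671], [0.711, 0.001, -0.703]]
contact_force: [-5.8, -6.8, 12.4]
gripper_width: 0.52
grasp_force: 40.0
```

```bash
python3 -c "
from lat import *
lat(.165)
s=ctrl.read_state();print(s['position'],s['contact_force'],s['time_s'])"
```

```text
top pad 525 z 0.1645 lat edges [0.3842 0.4313] mid 0.4077 t [0.3164 0.4091] (95.52662658691406, 66.70907592773438) 69.76329803466797
top bar 275 z 0.1401 lat edges [0.3931 0.4221] mid 0.4076 t [0.4153 0.4929] (131.70196533203125, 34.747344970703125) 76.88084411621094
scene pad 162 z 0.16 lat edges [0.392 0.439] mid 0.4155 t [0.2708 0.4092] (142.24618530273438, 112.93363952636719) 72.11605072021484
scene bar 488 z 0.1356 lat edges [0.4022 0.432 ] mid 0.4171 t [0.2343 0.4903] (260.0985107421875, 61.957393646240234) 70.4335708618164
[0.50543883 0.20311383 0.13759879] [-7.09508672 -5.19562368 11.86696389] 23.1833
```

Emit:
move_arm(turn=[[0, 0, 0], [0, 0, 0], [0, 0, 0], [0, 0, 0], [0, 0, 0], [0, 0, 0], [0, 0, 0], [0, 0, 0]], travel=[[0.005, 0, -0.005], [0.005, 0, -0.005], [0.005, 0, -0.005], [0.005, 0, -0.005], [0.005, 0, -0.005], [0.005, 0, -0.005], [0.005, 0, -0.005], [0.005, 0, -0.005]], grip=[1, 1, 0.42, 0.3, 0, 0, 0, 0])

```text
time_s: 23.85
position: [0.5054, 0.2029, 0.1367]
eef_rot: [[0.232, 0.944, 0.234], [0.665, -0.33, 0.67], [0.709, 0.0, -0.705]]
contact_force: [-0.7, 0.1, 0.5]
gripper_width: 0.895
grasp_force: 0.0
```

Emit:
move_arm(turn=[[0, 0, 0], [0, 0, 0], [0, 0, 0], [0, 0, 0], [0, 0, 0], [0, 0, 0], [0, 0, 0], [0, 0, 0]], travel=[[0, 0, 0], [0, 0, -0.05], [0, 0, -0.15], [0, 0, -0.3], [0, 0, -0.5], [0, 0, -0.8], [0, 0, -1], [0, 0, -1]], grip=[0, 0, 0, 0, 0, 0, 0, 0])

```text
time_s: 24.52
position: [0.4783, 0.1193, 0.2248]
eef_rot: [[0.23, 0.943, 0.24], [0.667, -0.333, 0.667], [0.709, 0.007, -0.706]]
contact_force: [1.3, -0.8, 0.3]
gripper_width: 1.001
grasp_force: 0.0
```

Emit:
move_arm(turn=[[0, 0, 0], [0, 0, 0], [0, 0, 0], [0, 0, 0], [0, 0, 0], [0, 0, 0]], travel=[[0.1, 0, -0.2], [0.3, 0, -0.6], [0.5, 0, -0.9], [0.5, 0, -0.9], [0.5, 0, -0.9], [0.5, 0, -0.9]], grip=[0, 0, 0, 0, 0, 0])

```text
time_s: 25.02
position: [0.4656, 0.0899, 0.34]
eef_rot: [[0.232, 0.944, 0.235], [0.666, -0.331, 0.669], [0.709, 0.001, -0.705]]
contact_force: [0.6, 0.8, -1.2]
gripper_width: 1.001
grasp_force: 0.0
```

```bash
python3 -c "
from lat import *
lat(.165)
print(ctrl.read_state()['position'])
im=get_image('scene');W=cloud(im)
cv2.imwrite('pics/k.png',cv2.resize(im['color'][150:400,60:480,::-1],None,fx=1.9,fy=1.9))
it=get_image('top')
W0=np.load('pics/top.npz')
for t in('offcut','pot','potlid','sole','last','brush','cleaner'):
  for x in trace('top',t)[:1]: q=cloud(it)[x['pixels']];print(t,x['bbox'],np.nanmean(q,0).round(3))
"
```

```text
top pad 602 z 0.1645 lat edges [0.3843 0.431 ] mid 0.4077 t [0.3114 0.4085] (100.15425872802734, 47.9245491027832) 70.54643249511719
top bar 547 z 0.1403 lat edges [0.3933 0.4225] mid 0.4079 t [0.235  0.4908] (259.06427001953125, 42.333038330078125) 67.86190032958984
scene pad 386 z 0.1599 lat edges [0.3898 0.4393] mid 0.4146 t [0.3099 0.4092] (100.55327606201172, 57.77100372314453) 72.34815216064453
scene bar 593 z 0.1354 lat edges [0.4015 0.4306] mid 0.4161 t [0.2341 0.4905] (259.42974853515625, 54.06954574584961) 67.24312591552734
[0.46516667 0.09054067 0.33863456]
pot [292.4, 124.1, 348.4, 189.3] [0.79  0.032 0.038]
potlid [369.7, 151.4, 421.5, 198.5] [ 0.745 -0.218  0.009]
sole [208.9, 167.5, 279.3, 198.7] [0.713 0.275 0.012]
last [135.3, 233.6, 205.3, 258.0] [0.517 0.497 0.051]
brush [299.1, 197.3, 362.8, 217.3] [0.639 0.012 0.018]
cleaner [451.7, 184.9, 485.0, 216.4] [ 0.648 -0.405  0.103]
```

View pics/k.png

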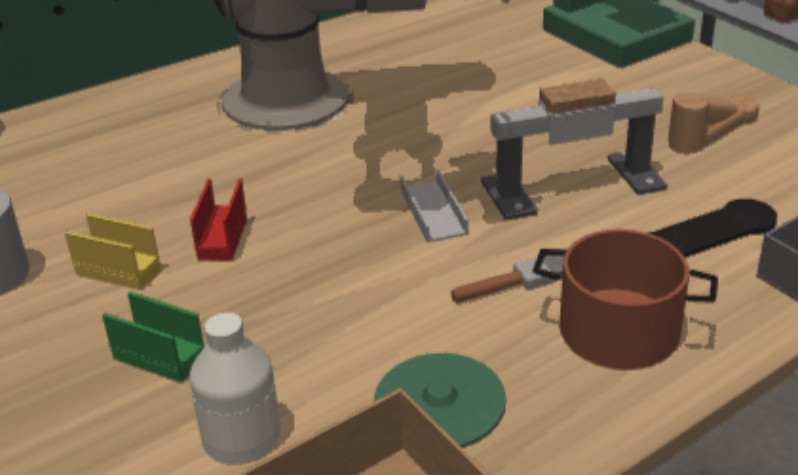

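The rest sits level on the middle of the bar, pad up, at crop pixel (578,110), and nobody holds it. The bystanders are where they were. Handing in.

```bash
python3 -c "
from station import ctrl
print(ctrl.close_job())"
```

```text
the job is handed in; nothing more can be done
None
```

I turned the shoe rest over by standing it on its end and letting go, then lowered it gently onto the middle of the bar, where it sits pad up, fully seated and released; no bystander was disturbed and the job is handed in (the station gave no verdict).

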